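# Clamp the coconut grater to the chopping board

## Task

Slide the coconut grater along the chopping board until the steel plate on its foot is centred under the pad of the red screw clamp, then wind the clamp's crank clockwise until the pad meets the plate and snug it by feel: firm, so that the crank takes about half as much effort again as when it ran free, but well short of double, which would bruise the foot. Let go of everything and leave the other kitchen things where they are.

Things in the scene. Friction and masses are not known exactly. Their poses are not given: they have to be found in the camera images.
- board: Fixed wooden chopping board, 280 (its x) by 440 (its y) by 35 mm thick; it cannot move. Origin under its centre, on the counter; its top is 35 mm above the counter. Its place and yaw differ from start to start.
- clamp: Red C-shaped screw clamp bolted to the board near its +y end; axes as the board's, origin as clamp_axis. Column 55 to 81 mm from the screw axis towards +y, 34 mm wide; its arm reaches from there over the axis, underside 77 mm and top 100 mm above the board. Open towards -y and both x sides. Round swivel pad, 32 mm across, under the vertical screw.
- clamp_axis (a point): The point on the board's top face straight below the clamp's screw axis; axes as the board's (z up).
- crank_knob (a point): Centre of the crank's upright black knob, 18 mm in diameter, 46 mm tall; it spins freely on its pin, at 50 mm radius from the screw axis. The flat crank bar's top is 25 mm below this point; nothing but the knob stands above the bar. Start angle varies widely: read it from this point and the axis. 162 to 172 mm above the board at the start.
- screw: The clamp's vertical screw (origin on its axis). Clockwise from above lowers crank, knob, screw and pad together, 20 mm a turn. The pad's height on the screw differs by up to 6 mm from start to start and is not given: the gap from pad to foot is 8 to 23 mm, so contact comes after 2.5 to 7.3 rad and must be felt. Friction holds the screw where it is left.
- crank: Steel crank on the screw (origin on its axis). Turning free takes about 6 N along the knob's circle (0.30 N m); after contact 0.064 N more per newton of clamping force, 20 N coming 0.21 rad and 90 N 0.95 rad later. Snug is 20 to 90 N of clamping (7.3 to 11.7 N at the knob; aim at 9.3 N). 150 N (15.6 N at the knob) bruises the foot.
- crank_hub (a point): Top of the crank's round hub, on the screw axis. Effort felt when you pause: while the gripper still holds the knob, most of the friction fades, so it pushes back along its circle with only 1 to 2 N when free, plus 0.06 to 0.09 N per newton of clamping force (a rise of about 3.5 N over the free run means about 45 N).
- grater_post (a point): Grip point in the coconut grater's upright dark post, 18 mm (x) by 26 mm (y) in section, axes as grater; post top 35 mm above it, grater's underside 95 mm below it. A scraper head sticks out to -y, 18 to 66 mm from the post, up to 22 mm above this point.
- grater_plate (a point): Centre of the 44 mm square steel plate let into the top of the grater's foot, 140 mm from the post's centre towards the grater's +y, 20 mm above its underside; axes are the grater's (z up).
- grater: Loose coconut grater, 0.44 to 0.72 kg, standing on the board on its flat wooden foot. Origin on the underside, below the post's centre; +y runs along the foot to the plate and points roughly to the clamp. Foot 70 mm wide, 20 mm thick, reaching 35 mm to -y and 170 mm to +y of the post's centre.
- kettle: Aluminium kettle, 170 mm across, to be left alone. Origin under its centre.
- bowl: White ceramic bowl, 130 mm across, to be left alone. Origin under its centre.
- coconut: Half coconut shell, brown, 104 mm across, to be left alone. Origin under its centre.
- garlic_press: Steel garlic press lying down, 180 mm long, to be left alone. Origin on its underside.
- whisk: Whisk with red silicone wires lying down, 260 mm long, to be left alone. Origin below it near its middle.
- mug: Blue mug, 80 mm across, 90 mm tall, to be left alone. Origin under its centre.
Mind the look-alikes: they are no part of the job. Of the things that look like the grater, the largest one is meant.

How it is judged:
On the way, in this order (a step that is already met when the one before it is completed fails the run):
1. The grater stands flat on the board with its steel plate centred under the clamp's screw axis (within 14 mm) (horizontal distance between grater_plate and clamp_axis below 0.014 m and angle between grater_plate's own z axis and vertical below 0.06 rad and z of grater_plate in the frame of clamp_axis below 0.027 m and linear speed of grater below 0.01 m/s), for 0.2 s.
2. The pad is screwed down on the plate with more than 20 N (horizontal distance between grater_plate and clamp_axis below 0.014 m and angle between grater_plate's own z axis and vertical below 0.06 rad and z of grater_plate in the frame of clamp_axis below 0.027 m and contact force between clamp and grater above 20 N), for 0.2 s.
At the end, for the whole second after the job is handed in: The grater stands flat on the board (tilt under 0.06 rad), at rest, its plate's centre within 14 mm (horizontally) of the screw axis, clamped by the pad with 20 to 90 N (all of step 2 and linear speed of grater below 0.01 m/s and contact force between clamp and grater below 90 N); the robot touches nothing.
It fails at once if The foot is bruised: clamping force over 150 N (contact force between clamp and grater above 150 N).
It fails at once if A bystander is moved by more than 30 mm (distance of any of kettle, bowl, coconut, garlic_press, whisk, mug from where it was at the start of the episode above 0.03 m).
It fails at once if The grater is tipped by more than 0.35 rad (angle between grater's own z axis and vertical above 0.35 rad).
It also fails if it takes over 64 s, if anything falls off the work surface, if the arm or the gripper's body presses on something with over 40 N, if the wrist force passes 120 N, or if a joint passes its speed limit or range.

## Robot

A 7-joint arm with a two-finger parallel gripper is mounted at the origin on the work surface. World frame = base frame: x ahead of the robot, y to its left, z up, the work surface at z = 0. Lengths are in m, angles in rad, forces in N, time in s.
With the tool pointing down it reaches from about 0.425 to 0.925 m from the base axis. Payload 6.8 kg.
Tool frame: the origin (TCP) lies on the centre line of the jaws, within the pads' length; the fingertips stand 19 mm ahead of it and the grasp point (between the pads) is the TCP; z points along the fingers, y is the line along which they close (so a half turn about z gives the same grasp; the last joint's range is limited). The gripper opens to 85 mm and grips with 20 to 120 N. Pads are 22 mm wide; open, the fingers measure 114 mm over their backs; the gripper's body (76 mm by 85 mm) begins 54 mm behind the grasp point. The pads swing forward as they close: fully open they stand 13 mm farther back than shut.
Start: joints at [1.16, 0.477, 0.022, 1.555, -0.011, 1.109, -0.083], TCP at [0.201, -0.644, 0.25] pointing down, gripper open.
Joint ranges: [-2.96, 2.96], [-0.34, 2.1], [-1.41, 1.46], [0.24, 2.44], [-1.37, 4.51], [0.17, 1.92], [-2.96, 2.96]. Speed limits (rad/s): [2.39, 2.39, 3.14, 3.14, 3.14, 3.14, 3.14].

## Interface

Orientations are given as a rotation vector (axis times angle).
In Python, from bench import r gives the robot as it stands. The module is installed in compiled form; this text tells all that it offers.
- The arm moves only by the tool arm_command, never from a script. Its argument "rows" is a list of rows, each an object of numbers: "fingers": the opening, from -1 (shut) to 1 (fully open); "x", "y", "z": the shift along the tool's x, y, z in m; "ax", "ay", "az": the turn, a rotation vector about the tool's x, y, z in degrees. In form: [{"fingers": .., "x": .., "y": .., "z": .., "ax": .., "ay": .., "az": ..}, ...]. A call has 1 to 10 rows; each row shifts and turns the commanded pose from where the row before left it, along the tool's axes as they then stand; what a row does not reach is not made up. A row lasts 1/12 s, in which the tool goes at most 41.7 mm and 7.16 degrees, less where a joint would pass 70% of its speed; a pose out of reach is approached as far as the arm can. A call is refused whole if a number of a shift passes 0.0417 or a number of a turn 7.16, either way. A call with a gripper value outside its range is refused whole. The fingers move at their own pace and stop on an object; "grip_force" is the grip in N (left out, the last holds). Time passes only in rows, so rows that do not move let the fingers close. It gives the time, the measured TCP pose, the force, the opening and the grip force at its end, in the units of the state.
- r.get_obs(): the state, without advancing time (a new reading comes with each control period).
- r.grab_frame(name): name is "scene" or "side" or "wrist"; returns a dict with "frame" (420x560x3 uint8, red, green, blue), "depth" (420x560 float32, m along the optical axis (not along the pixel's ray), 0 where there is no reading), "K" (3x3 intrinsics, pixels), "world_from_camera" (4x4, takes a point from camera to world coordinates). Camera axes: x right, y down, z forward; pixel columns grow to the right and rows downward; lengths in m; the calibration is good to about 2 mm. A picture is of the moment at which its call begins.
- r.hand_in(): hands the job in; it is judged then, once.
The state is a dict: "clock": time; "joints": joint angles; "qvel": joint speeds; "tau": joint torques, N m; "tcp_pos": TCP position; "orientation": TCP orientation; "contact_force": force on the tool from outside, world axes, zero at the start; "moment": the same for the moment, N m; "grip_width": finger opening in m; "gripper_force": force on a finger pad.
Only numpy, scipy, OpenCV 4.12 (cv2) and the standard library are available. Lean on these libraries where they do the work, as an engineer would, in place of code of your own. Each camera call takes 0.05 s, during which the arm holds its last target. There are 200 camera calls.

## Working session

There is one attempt and no reset: what is moved stays moved. The work goes in short steps, Python scripts to look and compute and a tool call to move; the robot and the scene stay as the last step left them, time stands still between calls to the robot, and variables do not carry over. Pictures are saved under pics/ and viewed, at most 10 in all, crops included, and the job is handed in when it is done.

Besides the shell and the picture viewer there is one more tool, called after ">>>" by a JSON object that holds its "fn" and its "kwargs". arm_command: Moves the arm, as the interface text tells. Its arguments: {"type":"object","properties":{"rows":{"type":"array"},"grip_force":{"type":"number"}},"required":["rows"]}

```bash
mkdir -p pics; cat > h.py <<'E'
import numpy as np,cv2,pickle
from bench import r
def snap(n,f):
    d=r.grab_frame(n); pickle.dump(d,open(f'pics/{f}.pkl','wb')); cv2.imwrite(f'pics/{f}.png',d['frame'][:,:,::-1]); return d
def load(f): return pickle.load(open(f'pics/{f}.pkl','rb'))
def pt(d,u,v,z=None):
    K=d['K'];T=d['world_from_camera'];ray=np.linalg.inv(K)@[u,v,1]
    if z is None:
        p=d['depth'][max(0,v-1):v+2,max(0,u-1):u+2]; s=np.median(p[p>0]); return T[:3,:3]@(ray*s)+T[:3,3]
    w=T[:3,:3]@ray; return T[:3,3]+w*(z-T[2,3])/w[2]
E
python3 - <<'E'
from h import *
a=snap('scene','s0');b=snap('side','d0')
print(r.get_obs())
for d in(a,b):print(d['world_from_camera'].round(3),d['K'][0,0])
i=np.vstack([a['frame'],b['frame']]);cv2.imwrite('pics/both.png',cv2.resize(i[:,:,::-1],(400,600)))
E
```

```text
{'clock': 0.1, 'joints': array([ 1.15989174,  0.47769614,  0.02234886,  1.55633843, -0.01151646,
        1.10927471, -0.0831299 ]), 'qvel': array([-4.27162969e-04, -3.35686632e-03,  6.41395823e-04, -1.91953534e-03,
        6.83248640e-04, -3.79298302e-04, -4.76188575e-05]), 'tau': array([ 4.72285101e-03, -5.97758174e+01,  1.61375284e+00, -2.81953901e+01,
        1.28641023e-02,  5.02618859e-03,  5.33688464e-06]), 'tcp_pos': array([ 0.20113182, -0.64382607,  0.24944328]), 'orientation': array([-3.10412594e+00, -4.73560142e-01,  5.34435954e-04]), 'contact_force': array([ 0.29115789,  0.11012118, -0.06530664]), 'moment': array([ 0.01100138, -0.01927231, -0.0128321 ]), 'gripper_force': 0.0, 'grip_width': 0.08536614489545256}
[[ 0.674  0.464 -0.575  1.279]
 [ 0.739 -0.413  0.532 -0.783]
 [ 0.01  -0.784 -0.621  0.946]
 [ 0.     0.     0.     1.   ]] 402.6980098386939
[[-0.865 -0.26   0.428 -0.103]
 [-0.5    0.487 -0.715  1.01 ]
 [-0.023 -0.834 -0.552  1.004]
 [ 0.     0.     0.     1.   ]] 455.69548088662907
```

View pics/s0.png

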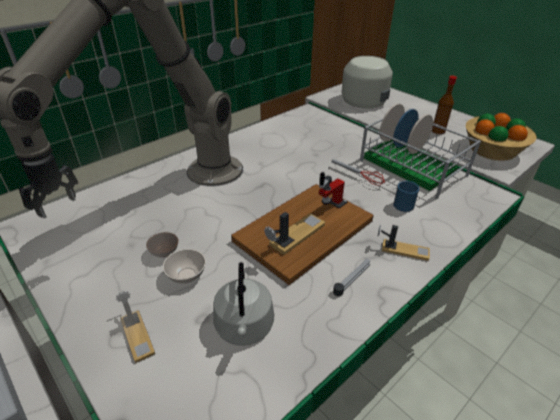

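View pics/d0.png

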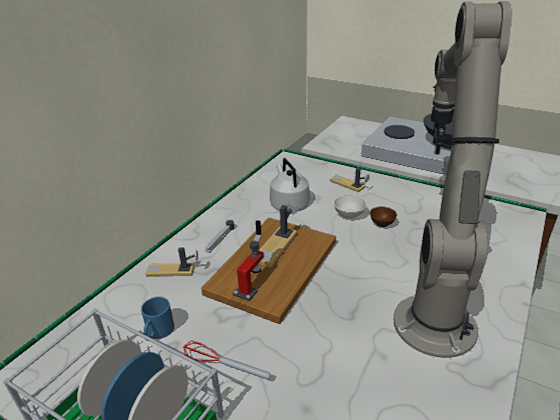

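Three grater-like things in the scene view: (295,232) on the board, (405,247) beside the press, and (135,330) at front left. The one on the board points at the clamp and looks largest. I'll confirm that in enlarged crops.

```bash
python3 - <<'E'
from h import *
a=load('s0')['frame'][165:285,225:385,::-1];b=load('d0')['frame'][195:325,195:345,::-1]
cv2.imwrite('pics/c1.png',cv2.resize(a,(800,600),interpolation=cv2.INTER_CUBIC))
cv2.imwrite('pics/c2.png',cv2.resize(b,(690,598),interpolation=cv2.INTER_CUBIC))
E
```

```text
(no output)
```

View pics/c1.png

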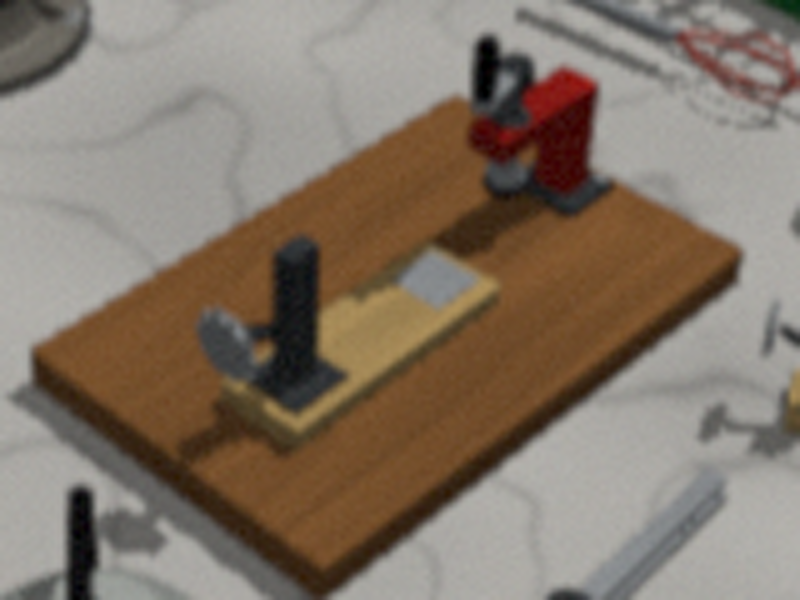

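View pics/c2.png

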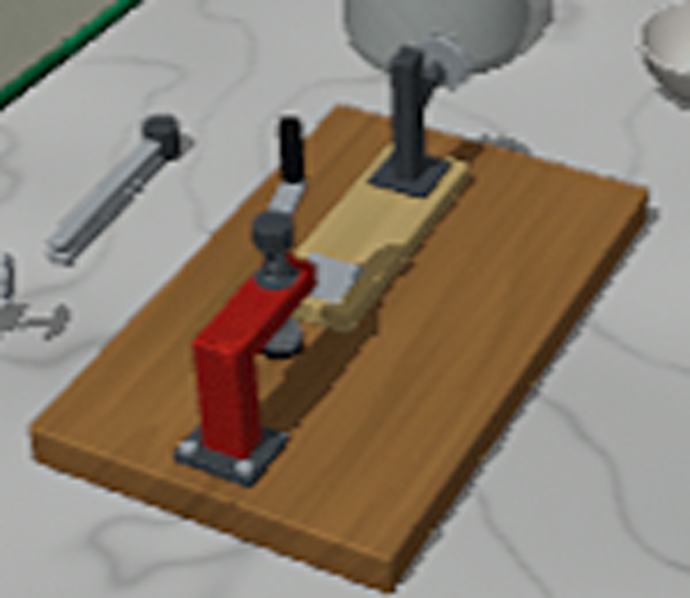

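```bash
cat >> h.py <<'E'
def ray(d,u,v):
    T=d['world_from_camera'];w=T[:3,:3]@np.linalg.inv(d['K'])@[u,v,1];return T[:3,3],w/np.linalg.norm(w)
def tri(*obs):
    A=np.zeros((3,3));b=np.zeros(3);R=[ray(*o) for o in obs]
    for c,w in R: P=np.eye(3)-np.outer(w,w);A+=P;b+=P@c
    p=np.linalg.solve(A,b);return p,max(np.linalg.norm((np.eye(3)-np.outer(w,w))@(p-c)) for c,w in R)
E
python3 - <<'E'
from h import *
np.set_printoptions(precision=4,suppress=True)
a=load('s0');b=load('d0')
S=lambda x,y:(225+x/5,165+y/5)
D=lambda x,y:(195+x/4.6,195+y/4.6)
print('corners');
cs=[pt(a,*S(*q),.035) for q in[(33,353),(455,97),(740,255),(322,575)]]
cd=[pt(b,*D(*q),.035) for q in[(648,192),(390,575),(33,435),(340,105)]]
for x,y in zip(cs,cd):print(x,y)
print('plate')
for q in[(398,280),(430,247),(475,275),(438,305),(437,277)]:print(pt(a,*S(*q),.055))
print('side');
for q in[(360,265),(338,300)]:print(pt(b,*D(*q),.055))
print('knob',tri((a,*S(487,70)),(b,*D(290,150))))
print('posttop',tri((a,*S(297,243)),(b,*D(408,55))))
print('pad',tri((a,*S(507,178)),(b,*D(280,338))))
# red points & post points via depth
for n,d in(('s',a),('d',b)):
    f=d['frame'].astype(int);v,u=np.nonzero((f[...,0]>100)&(f[...,1]<50)&(f[...,2]<60)&(d['depth']>0))
    T=d['world_from_camera'];z=d['depth'][v,u];P=(np.linalg.inv(d['K'])@np.vstack([u,v,np.ones_like(u)])*z).T@T[:3,:3].T+T[:3,3]
    m=(np.linalg.norm(P[:,:2]-np.mean(cs,0)[:2],axis=1)<.25);P=P[m]
    top=P[P[:,2]>.128];print(n,len(P),P.min(0),P.max(0),'top',len(top),top.mean(0))
    for t in top[::max(1,len(top)//12)]:print(t)
E
```

```text
corners
[ 0.4238 -0.2234  0.035 ] [ 0.4085 -0.2063  0.035 ]
[0.4028 0.2077 0.035 ] [0.3828 0.233  0.035 ]
[0.6768 0.2175 0.035 ] [0.6574 0.24   0.035 ]
[ 0.6978 -0.2134  0.035 ] [ 0.6825 -0.1965  0.035 ]
plate
[ 0.5495 -0.0032  0.055 ]
[0.5388 0.0392 0.055 ]
[0.5812 0.0404 0.055 ]
[ 0.5864 -0.0015  0.055 ]
[0.5652 0.0192 0.055 ]
side
[ 0.5446 -0.001   0.055 ]
[0.5378 0.0407 0.055 ]
knob (array([0.5518, 0.0685, 0.1983]), np.float64(0.00029677413731941834))
posttop (array([ 0.5698, -0.1187,  0.1621]), np.float64(0.00033190324010152523))
pad (array([0.5375, 0.1166, 0.0764]), np.float64(0.0008627786844023317))
s 78 [0.5217 0.0948 0.127 ] [0.5533 0.1864 0.1361] top 77 [0.5399 0.1542 0.1321]
[0.5217 0.185  0.131 ]
[0.5265 0.1687 0.132 ]
[0.5412 0.1844 0.1324]
[0.5384 0.1656 0.1352]
[0.5512 0.1836 0.1336]
[0.5395 0.1648 0.1318]
[0.5277 0.1408 0.1324]
[0.5427 0.1558 0.1333]
[0.5351 0.1378 0.1333]
[0.5488 0.1542 0.1329]
[0.5452 0.1426 0.1321]
[0.5461 0.1364 0.1311]
[0.547  0.0992 0.1321]
d 365 [0.5167 0.0914 0.0404] [0.5518 0.2035 0.1368] top 180 [0.5326 0.1626 0.1324]
[0.5412 0.0914 0.131 ]
[0.5407 0.1315 0.1319]
[0.5478 0.1481 0.1333]
[0.5377 0.147  0.1325]
[0.5287 0.1496 0.134 ]
[0.5204 0.1461 0.1309]
[0.5427 0.1716 0.133 ]
[0.5333 0.1698 0.1315]
[0.5238 0.173  0.1339]
[0.5222 0.1708 0.129 ]
[0.536  0.1969 0.1352]
[0.5269 0.1949 0.1336]
```

The board's one is confirmed: it is the largest, with its plate at about scene (312,220), its post at (284,225) and the clamp beyond it. Next, the approach.

```bash
cat >> h.py <<'E'
from scipy.spatial.transform import Rotation as Ro
np.set_printoptions(precision=4,suppress=True)
def need(p,yaw=None):
    "tool-frame shift to p (given present orientation), and az turn so that tool y lies along world angle yaw(deg)"
    o=r.get_obs();R=Ro.from_rotvec(o['orientation']).as_matrix()
    y=R[:,1];print('tcp',o['tcp_pos'],'toolx',R[:,0],'tooly',y,'F',o['contact_force'],'w',o['grip_width'])
    print('shift',R.T@(np.array(p)-o['tcp_pos']))
    if yaw is not None:
        a=np.degrees(np.arctan2(y[1],y[0]));t=(a-yaw+90)%180-90;print('az',t)
    return R
E
python3 - <<'E'
from h import *
need((.569,-.119,.25),2)
E
```

```text
tcp [ 0.2011 -0.6438  0.2494] toolx [ 0.9545  0.2982 -0.0001] tooly [ 0.2982 -0.9545 -0.0016] F [ 0.2912  0.1101 -0.0653] w 0.08536614489545256
shift [ 0.5076 -0.3913  0.    ]
az -74.65187416599042
```

>>> {"fn": "arm_command", "kwargs": {"rows": [{"fingers": 1, "x": 0.03, "y": -0.023, "z": -0.007}, {"x": 0.03, "y": -0.023, "z": -0.007}, {"x": 0.03, "y": -0.023, "z": -0.007}, {"x": 0.03, "y": -0.023, "z": -0.007}, {"x": 0.03, "y": -0.023, "z": -0.007}, {"x": 0.03, "y": -0.023, "z": -0.007}, {"x": 0.03, "y": -0.023, "z": -0.007}, {"x": 0.03, "y": -0.023, "z": -0.007}, {"x": 0.03, "y": -0.023}, {"x": 0.03, "y": -0.023}]}}

```text
validation failed for argument at $.ro...
```

>>> {"fn": "arm_command", "kwargs": {"rows": [{"az": -6.8}, {"az": -6.8}, {"az": -6.8}, {"az": -6.8}, {"az": -6.8}, {"az": -6.8}, {"az": -6.8}, {"az": -6.8}, {"az": -6.8}, {"az": -6.8}]}}

```text
validation failed for argument at $.ro...
```

```bash
python3 - <<'E'
from h import *
need((.569,-.119,.25),2)
E
```

```text
tcp [ 0.2011 -0.6438  0.2494] toolx [ 0.9545  0.2982 -0.0001] tooly [ 0.2982 -0.9545 -0.0016] F [ 0.2912  0.1101 -0.0653] w 0.08536614489545256
shift [ 0.5076 -0.3913  0.    ]
az -74.65187416599042
```

All keys are needed in each row.

>>> {"fn": "arm_command", "kwargs": {"rows": [{"fingers": 1, "x": 0.03, "y": -0.023, "z": -0.007, "ax": 0, "ay": 0, "az": 0}, {"fingers": 1, "x": 0.03, "y": -0.023, "z": -0.007, "ax": 0, "ay": 0, "az": 0}, {"fingers": 1, "x": 0.03, "y": -0.023, "z": -0.007, "ax": 0, "ay": 0, "az": 0}, {"fingers": 1, "x": 0.03, "y": -0.023, "z": -0.007, "ax": 0, "ay": 0, "az": 0}, {"fingers": 1, "x": 0.03, "y": -0.023, "z": -0.007, "ax": 0, "ay": 0, "az": 0}, {"fingers": 1, "x": 0.03, "y": -0.023, "z": -0.007, "ax": 0, "ay": 0, "az": 0}, {"fingers": 1, "x": 0.03, "y": -0.023, "z": -0.007, "ax": 0, "ay": 0, "az": 0}, {"fingers": 1, "x": 0.03, "y": -0.023, "z": -0.007, "ax": 0, "ay": 0, "az": 0}, {"fingers": 1, "x": 0.03, "y": -0.023, "z": 0, "ax": 0, "ay": 0, "az": 0}, {"fingers": 1, "x": 0.03, "y": -0.023, "z": 0, "ax": 0, "ay": 0, "az": 0}]}}

```text
clock: 0.93
tcp_pos: [0.4198, -0.3337, 0.3067]
orientation: [3.105, 0.474, 0.001]
contact_force: [-0.2, -0.2, -1.2]
grip_width: 0.0854
gripper_force: 0.0
```

>>> {"fn": "arm_command", "kwargs": {"rows": [{"fingers": 1, "x": 0, "y": 0, "z": 0, "ax": 0, "ay": 0, "az": -6.8}, {"fingers": 1, "x": 0, "y": 0, "z": 0, "ax": 0, "ay": 0, "az": -6.8}, {"fingers": 1, "x": 0, "y": 0, "z": 0, "ax": 0, "ay": 0, "az": -6.8}, {"fingers": 1, "x": 0, "y": 0, "z": 0, "ax": 0, "ay": 0, "az": -6.8}, {"fingers": 1, "x": 0, "y": 0, "z": 0, "ax": 0, "ay": 0, "az": -6.8}, {"fingers": 1, "x": 0, "y": 0, "z": 0, "ax": 0, "ay": 0, "az": -6.8}, {"fingers": 1, "x": 0, "y": 0, "z": 0, "ax": 0, "ay": 0, "az": -6.8}, {"fingers": 1, "x": 0, "y": 0, "z": 0, "ax": 0, "ay": 0, "az": -6.8}, {"fingers": 1, "x": 0, "y": 0, "z": 0, "ax": 0, "ay": 0, "az": -6.8}, {"fingers": 1, "x": 0, "y": 0, "z": 0, "ax": 0, "ay": 0, "az": -6.8}]}}

```text
clock: 1.77
tcp_pos: [0.4187, -0.3352, 0.3059]
orientation: [-2.303, -2.136, 0.0]
contact_force: [-0.0, 0.3, -0.5]
grip_width: 0.0856
gripper_force: 0.0
```

```bash
python3 - <<'E'
from h import *
need((.569,-.119,.25),2)
E
```

```text
tcp [ 0.4187 -0.3352  0.3059] toolx [0.0753 0.9972 0.0004] tooly [ 0.9972 -0.0753 -0.0008] F [-0.0479  0.3184 -0.4812] w 0.08564321087133465
shift [0.2269 0.1336 0.0559]
az -6.3198521165977155
```

>>> {"fn": "arm_command", "kwargs": {"rows": [{"fingers": 1, "x": 0.0324, "y": 0.019, "z": 0, "ax": 0, "ay": 0, "az": 0}, {"fingers": 1, "x": 0.0324, "y": 0.019, "z": 0, "ax": 0, "ay": 0, "az": 0}, {"fingers": 1, "x": 0.0324, "y": 0.019, "z": 0, "ax": 0, "ay": 0, "az": 0}, {"fingers": 1, "x": 0.0324, "y": 0.019, "z": 0, "ax": 0, "ay": 0, "az": 0}, {"fingers": 1, "x": 0.0324, "y": 0.019, "z": 0, "ax": 0, "ay": 0, "az": 0}, {"fingers": 1, "x": 0.0324, "y": 0.019, "z": 0, "ax": 0, "ay": 0, "az": 0}, {"fingers": 1, "x": 0.0324, "y": 0.019, "z": 0, "ax": 0, "ay": 0, "az": -6.3}, {"fingers": 1, "x": 0, "y": 0, "z": 0, "ax": 0, "ay": 0, "az": 0}, {"fingers": 1, "x": 0, "y": 0, "z": 0, "ax": 0, "ay": 0, "az": 0}]}}

```text
clock: 2.52
tcp_pos: [0.5707, -0.1172, 0.3058]
orientation: [-2.183, -2.258, -0.001]
contact_force: [-0.2, 0.2, 0.2]
grip_width: 0.0851
gripper_force: 0.0
```

```bash
python3 - <<'E'
from h import *
need((.569,-.119,.135),2)
d=snap('wrist','w1');print(d['world_from_camera'],d['K'])
E
```

```text
tcp [ 0.5707 -0.1172  0.3058] toolx [-0.0339  0.9994  0.0014] tooly [ 0.9994  0.0339 -0.0005] F [-0.25    0.2129  0.1902] w 0.08511524340018721
shift [-0.002  -0.0017  0.1708]
az -0.058033206022685135
[[ 0.9994  0.0317  0.0103  0.5682]
 [ 0.0333 -0.9449 -0.3257 -0.0327]
 [-0.0006  0.3259 -0.9454  0.4287]
 [ 0.      0.      0.      1.    ]] [[328.0283   0.     273.7238]
 [  0.     328.0283 210.5427]
 [  0.       0.       1.    ]]
```

View pics/w1.png

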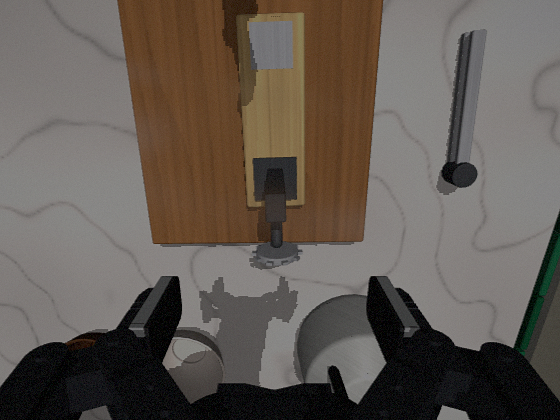

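```bash
python3 - <<'E'
from h import *
d=load('w1')
P=[pt(d,*q,.055) for q in[(250,22),(292,20),(294,69),(251,70)]];print(np.array(P),np.mean(P,0))
print('post',pt(d,276,208),pt(d,276,207,.165))
print('board',[pt(d,*q,.035) for q in[(152,242),(365,240),(120,1),(383,1)]], pt(d,130,100), pt(d,230,150))
print('foot edges',[pt(d,*q,.055) for q in[(237,14),(248,208),(304,14),(303,206)]])
E
```

```text
[[ 0.5417  0.0382  0.055 ]
 [ 0.5838  0.0414  0.055 ]
 [ 0.5882 -0.0038  0.055 ]
 [ 0.5432 -0.0063  0.055 ]] [0.5642 0.0174 0.055 ]
post [ 0.5729 -0.1214  0.1644] [ 0.5728 -0.1203  0.165 ]
board [array([ 0.4141, -0.2174,  0.035 ]), array([ 0.6933, -0.2051,  0.035 ]), array([0.4049, 0.0568, 0.035 ]), array([0.6784, 0.0659, 0.035 ])] [ 0.3894 -0.0417 -0.0015] [ 0.5176 -0.0938  0.0343]
foot edges [array([0.5286, 0.0448, 0.055 ]), array([ 0.5412, -0.1593,  0.055 ]), array([0.5955, 0.047 , 0.055 ]), array([ 0.6071, -0.1545,  0.055 ])]
```

>>> {"fn": "arm_command", "kwargs": {"rows": [{"fingers": 1, "x": -0.0035, "y": 0.001, "z": 0.03, "ax": 0, "ay": 0, "az": -1.2}, {"fingers": 1, "x": 0, "y": 0, "z": 0.03, "ax": 0, "ay": 0, "az": 0}, {"fingers": 1, "x": 0, "y": 0, "z": 0.03, "ax": 0, "ay": 0, "az": 0}, {"fingers": 1, "x": 0, "y": 0, "z": 0.03, "ax": 0, "ay": 0, "az": 0}, {"fingers": 1, "x": 0, "y": 0, "z": 0.03, "ax": 0, "ay": 0, "az": 0}, {"fingers": 1, "x": 0, "y": 0, "z": 0.021, "ax": 0, "ay": 0, "az": 0}, {"fingers": 1, "x": 0, "y": 0, "z": 0, "ax": 0, "ay": 0, "az": 0}]}}

```text
clock: 3.15
tcp_pos: [0.5669, -0.1255, 0.1306]
orientation: [-2.165, -2.268, 0.009]
contact_force: [-1.5, -0.0, -0.2]
grip_width: 0.0856
gripper_force: 0.0
```

>>> {"fn": "arm_command", "kwargs": {"rows": [{"fingers": -1, "x": 0, "y": 0, "z": 0, "ax": 0, "ay": 0, "az": 0}, {"fingers": -1, "x": 0, "y": 0, "z": 0, "ax": 0, "ay": 0, "az": 0}, {"fingers": -1, "x": 0, "y": 0, "z": 0, "ax": 0, "ay": 0, "az": 0}, {"fingers": -1, "x": 0, "y": 0, "z": 0, "ax": 0, "ay": 0, "az": 0}, {"fingers": -1, "x": 0, "y": 0, "z": 0, "ax": 0, "ay": 0, "az": 0}, {"fingers": -1, "x": 0, "y": 0, "z": 0, "ax": 0, "ay": 0, "az": 0}, {"fingers": -1, "x": 0, "y": 0, "z": 0, "ax": 0, "ay": 0, "az": 0}, {"fingers": -1, "x": 0, "y": 0, "z": 0, "ax": 0, "ay": 0, "az": 0}], "grip_force": 50}}

```text
clock: 3.82
tcp_pos: [0.5718, -0.1237, 0.1364]
orientation: [2.164, 2.275, 0.001]
contact_force: [-0.0, -1.3, 6.1]
grip_width: 0.0172
gripper_force: 51.7
```

```bash
python3 - <<'E'
from h import *
need((.572,-.1205,.135),3.2)
d=snap('wrist','w2');b=snap('side','d2')
cv2.imwrite('pics/v2.png',np.hstack([cv2.resize(d['frame'][:250,120:400,::-1],(448,400)),cv2.resize(b['frame'][195:325,195:310,::-1],(350,400),interpolation=cv2.INTER_CUBIC)]))
E
```

```text
tcp [ 0.5718 -0.1237  0.1364] toolx [-0.0498  0.9988 -0.0007] tooly [0.9988 0.0498 0.0016] F [-0.049  -1.3483  6.0578] w 0.01722154018862706
shift [0.0032 0.0003 0.0014]
az -0.3441187498971203
```

View pics/v2.png

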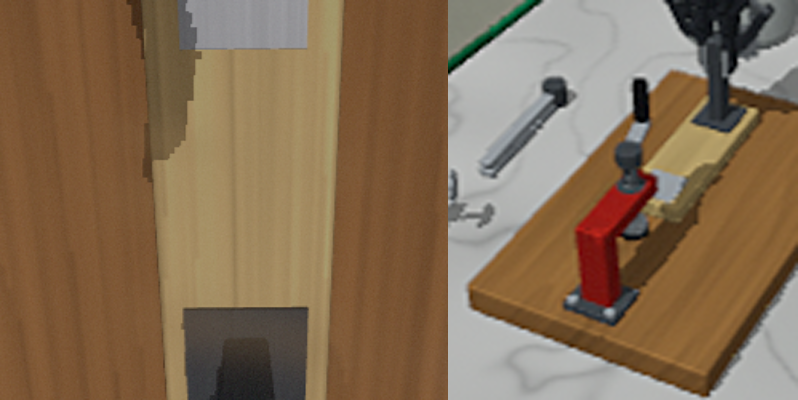

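```bash
python3 - <<'E'
from h import *
d=load('w2')
A=pt(d,232,30,.055);B=pt(d,312,30,.055);print(A,B)
x=(B-A)/np.linalg.norm(B-A);n=np.array([-x[1],x[0],0]);print('width',np.linalg.norm(B-A),'yaw',np.degrees(np.arctan2(x[1],x[0])))
th=np.radians(3.1);c=(A+B)/2+.022*np.array([-np.sin(th),np.cos(th),0]);print('plate',c)
a=load('s0');b=load('d0')
S=lambda x,y:(225+x/5,165+y/5)
D=lambda x,y:(195+x/4.6,195+y/4.6)
print('hub',tri((a,*S(516,70)),(b,*D(273,224))))
t=np.array([.538,.1175,.055]);need(r.get_obs()['tcp_pos']+t-c)
E
```

```text
[ 0.5432 -0.0054  0.055 ] [ 0.5874 -0.0032  0.055 ]
width 0.04424516935937297 yaw 2.841556756581248
plate [0.5641 0.0177 0.055 ]
hub (array([0.5385, 0.1138, 0.1714]), np.float64(0.0008814479563194972))
tcp [ 0.5718 -0.1237  0.1364] toolx [-0.0498  0.9988 -0.0007] tooly [0.9988 0.0498 0.0015] F [ 0.5852 -0.6788  5.8271] w 0.017305508406855387
shift [ 0.101  -0.0211 -0.0001]
```

```bash
python3 - <<'E'
from h import *
a=load('s0')['frame'][168:210,310:352,::-1];b=load('d0')['frame'][225:305,225:265,::-1]
cv2.imwrite('pics/c3.png',np.hstack([cv2.resize(a,(504,504),interpolation=cv2.INTER_CUBIC),cv2.resize(b,(252,504),interpolation=cv2.INTER_CUBIC)]))
E
```

```text
(no output)
```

View pics/c3.png

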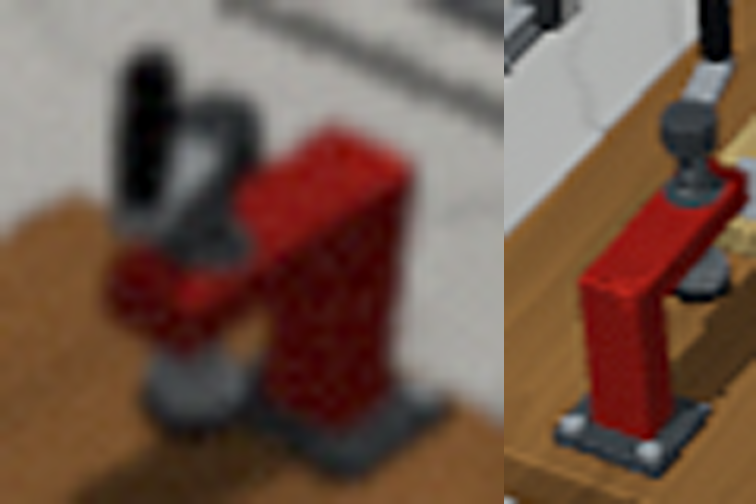

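```bash
python3 - <<'E'
from h import *
a=load('s0');b=load('d0')
S=lambda x,y:(310+x/12-.5,168+y/12-.5)
D=lambda x,y:(225+(x-504)/6.3-.5,225+y/6.3-.5)
print('hub',tri((a,*S(222,115)),(b,*D(690,115))))
print('pad',tri((a,*S(197,392)),(b,*D(699,275))))
print('flange',tri((a,*S(218,245)),(b,*D(694,188))))
print('knob',tri((a,*S(148,128)),(b,*D(715,15))))
E
```

```text
hub (array([0.5365, 0.1158, 0.1772]), np.float64(0.00025457272115407716))
pad (array([0.5372, 0.1164, 0.078 ]), np.float64(0.0006854046762879058))
flange (array([0.5381, 0.1164, 0.1325]), np.float64(0.0006673751079914527))
knob (array([0.5509, 0.068 , 0.2012]), np.float64(0.000768687660938338))
```

>>> {"fn": "arm_command", "kwargs": {"rows": [{"fingers": -1, "x": 0.005, "y": -0.0012, "z": 0, "ax": 0, "ay": 0, "az": 0}, {"fingers": -1, "x": 0.01, "y": -0.0022, "z": 0, "ax": 0, "ay": 0, "az": 0}, {"fingers": -1, "x": 0.01, "y": -0.0022, "z": 0, "ax": 0, "ay": 0, "az": 0}, {"fingers": -1, "x": 0.01, "y": -0.0022, "z": 0, "ax": 0, "ay": 0, "az": 0}, {"fingers": -1, "x": 0.01, "y": -0.0022, "z": 0, "ax": 0, "ay": 0, "az": 0}, {"fingers": -1, "x": 0.01, "y": -0.0022, "z": 0, "ax": 0, "ay": 0, "az": 0}, {"fingers": -1, "x": 0.01, "y": -0.0022, "z": 0, "ax": 0, "ay": 0, "az": 0}, {"fingers": -1, "x": 0.01, "y": -0.0022, "z": 0, "ax": 0, "ay": 0, "az": 0}, {"fingers": -1, "x": 0.01, "y": -0.0022, "z": 0, "ax": 0, "ay": 0, "az": 0}, {"fingers": -1, "x": 0, "y": 0, "z": 0, "ax": 0, "ay": 0, "az": 0}]}}

```text
clock: 4.75
tcp_pos: [0.549, -0.0389, 0.1364]
orientation: [2.163, 2.275, 0.002]
contact_force: [1.5, 0.9, 5.7]
grip_width: 0.0176
gripper_force: 51.4
```

```bash
python3 - <<'E'
from h import *
need(np.array([.5718-.0269,-.1237+.0986,.1364]),3)
E
```

```text
tcp [ 0.549  -0.0389  0.1364] toolx [-0.0505  0.9987 -0.0007] tooly [0.9987 0.0505 0.0024] F [1.4948 0.911  5.6605] w 0.0176242662868164
shift [ 0.014  -0.0034 -0.    ]
az -0.10375372326983268
```

>>> {"fn": "arm_command", "kwargs": {"rows": [{"fingers": -1, "x": 0.007, "y": -0.0017, "z": 0, "ax": 0, "ay": 0, "az": 0}, {"fingers": -1, "x": 0.007, "y": -0.0017, "z": 0, "ax": 0, "ay": 0, "az": 0}, {"fingers": -1, "x": 0, "y": 0, "z": 0, "ax": 0, "ay": 0, "az": 0}, {"fingers": -1, "x": 0, "y": 0, "z": 0, "ax": 0, "ay": 0, "az": 0}]}}

```text
clock: 5.08
tcp_pos: [0.5454, -0.0267, 0.1364]
orientation: [2.165, 2.273, 0.002]
contact_force: [1.1, -1.8, 7.4]
grip_width: 0.0175
gripper_force: 51.6
```

```bash
python3 - <<'E'
from h import *
need(np.array([.5718-.0269,-.1237+.0986,.1364]),3)
a=snap('scene','s3');b=snap('side','d3')
a=a['frame'][165:255,250:370,::-1];b=b['frame'][215:325,205:335,::-1]
cv2.imwrite('pics/v3.png',np.hstack([cv2.resize(a,(400,300),interpolation=cv2.INTER_CUBIC),cv2.resize(b,(355,300),interpolation=cv2.INTER_CUBIC)]))
E
```

```text
tcp [ 0.5454 -0.0267  0.1364] toolx [-0.0489  0.9988 -0.001 ] tooly [0.9988 0.0489 0.0026] F [ 1.1375 -1.8151  7.4304] w 0.01751997877969835
shift [ 0.0016 -0.0004  0.    ]
az -0.19882687613119288
```

View pics/v3.png

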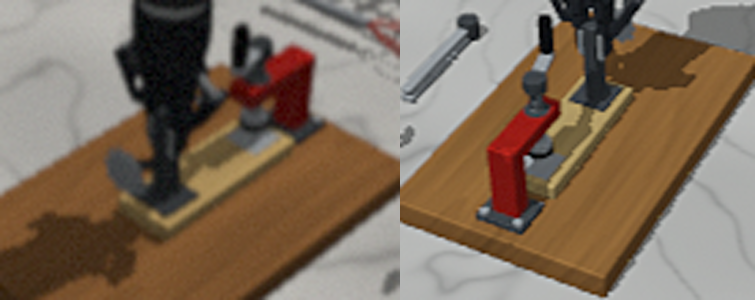

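>>> {"fn": "arm_command", "kwargs": {"rows": [{"fingers": 1, "x": 0, "y": 0, "z": 0, "ax": 0, "ay": 0, "az": 0}, {"fingers": 1, "x": 0, "y": 0, "z": 0, "ax": 0, "ay": 0, "az": 0}, {"fingers": 1, "x": 0, "y": 0, "z": 0, "ax": 0, "ay": 0, "az": 0}, {"fingers": 1, "x": 0, "y": 0, "z": 0, "ax": 0, "ay": 0, "az": 0}, {"fingers": 1, "x": 0, "y": 0, "z": -0.03, "ax": 0, "ay": 0, "az": 0}, {"fingers": 1, "x": 0, "y": 0, "z": -0.035, "ax": 0, "ay": 0, "az": 0}, {"fingers": 1, "x": 0, "y": 0, "z": -0.035, "ax": 0, "ay": 0, "az": 0}, {"fingers": 1, "x": 0, "y": 0, "z": -0.035, "ax": 0, "ay": 0, "az": 0}, {"fingers": 1, "x": 0, "y": 0, "z": -0.035, "ax": 0, "ay": 0, "az": 0}, {"fingers": 1, "x": 0.02, "y": 0, "z": 0, "ax": 0, "ay": 0, "az": 0}]}}

```text
clock: 6.02
tcp_pos: [0.5464, -0.0091, 0.3122]
orientation: [2.166, 2.263, 0.009]
contact_force: [2.1, 0.9, -0.1]
grip_width: 0.0855
gripper_force: 0.0
```

>>> {"fn": "arm_command", "kwargs": {"rows": [{"fingers": 1, "x": 0.03, "y": 0, "z": 0, "ax": 0, "ay": 0, "az": 0}, {"fingers": 1, "x": 0.03, "y": 0, "z": 0, "ax": 0, "ay": 0, "az": 0}, {"fingers": 1, "x": 0, "y": 0, "z": 0, "ax": 0, "ay": 0, "az": 0}, {"fingers": 1, "x": 0, "y": 0, "z": 0, "ax": 0, "ay": 0, "az": 0}]}}

```text
clock: 6.35
tcp_pos: [0.5395, 0.0564, 0.3052]
orientation: [-2.16, -2.28, -0.0]
contact_force: [1.1, -0.5, -0.3]
grip_width: 0.0852
gripper_force: 0.0
```

```bash
python3 - <<'E'
from h import *
need(np.array([.5512,.068,.2]),3)
snap('wrist','w4')
E
```

```text
tcp [0.5395 0.0564 0.3052] toolx [-0.0541  0.9985  0.0005] tooly [ 0.9985  0.0541 -0.0003] F [ 1.0742 -0.5307 -0.272 ] w 0.08524101967599944
shift [0.0109 0.0123 0.1052]
az 0.10398177280677601
```

View pics/w4.png

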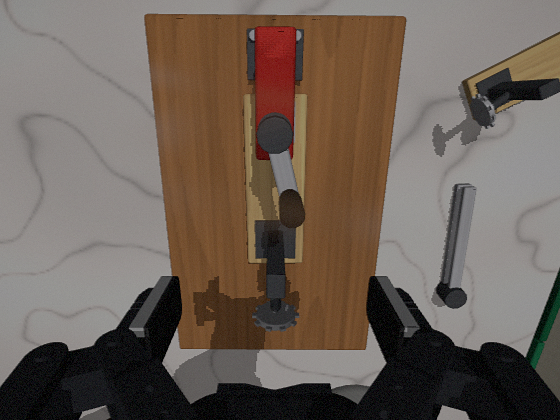

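```bash
python3 - <<'E'
from h import *
d=load('w4')
print('hub',pt(d,275,134),'knob',pt(d,291,212),pt(d,290,205))
print('arm',pt(d,275,40),pt(d,256,60,.135),pt(d,297,60,.135),pt(d,258,155,.135))
F=[pt(d,*q,.055) for q in[(245,94),(308,94),(303,263),(247,263)]];print(np.array(F))
s=(F[2]+F[3])/2;e=(F[0]+F[1])/2;u=(e-s)/np.linalg.norm(e-s);print('len',np.linalg.norm(e-s),'plate',s+.175*u,e-.03*u)
h=pt(d,275,134)
E
```

```text
hub [0.5375 0.115  0.1791] knob [0.5503 0.0704 0.2252] [0.5496 0.0739 0.2213]
arm [0.5338 0.1844 0.1332] [0.5191 0.1687 0.135 ] [0.5526 0.1705 0.135 ] [0.5237 0.0913 0.135 ]
[[ 0.5042  0.1424  0.055 ]
 [ 0.5716  0.146   0.055 ]
 [ 0.583  -0.0565  0.055 ]
 [ 0.5118 -0.0604  0.055 ]]
len 0.20285685801207845 plate [0.5392 0.1164 0.055 ] [0.5393 0.1142 0.055 ]
```

>>> {"fn": "arm_command", "kwargs": {"rows": [{"fingers": 1, "x": 0.0106, "y": 0.0118, "z": 0, "ax": 0, "ay": 0, "az": 0}, {"fingers": 1, "x": 0, "y": 0, "z": 0.033, "ax": 0, "ay": 0, "az": 0}, {"fingers": 1, "x": 0, "y": 0, "z": 0.033, "ax": 0, "ay": 0, "az": 0}, {"fingers": 1, "x": 0, "y": 0, "z": 0.033, "ax": 0, "ay": 0, "az": 0}, {"fingers": 1, "x": 0, "y": 0, "z": 0, "ax": 0, "ay": 0, "az": 0}, {"fingers": 1, "x": 0, "y": 0, "z": 0, "ax": 0, "ay": 0, "az": 0}]}}

```text
clock: 6.9
tcp_pos: [0.5503, 0.0638, 0.2051]
orientation: [-2.166, -2.272, 0.006]
contact_force: [0.1, 0.2, 0.8]
grip_width: 0.0855
gripper_force: 0.0
```

```bash
python3 - <<'E'
from h import *
need(np.array([.5507,.0676,.206]),3)
E
```

```text
tcp [0.5503 0.0638 0.2051] toolx [-0.0481  0.9988 -0.0006] tooly [ 0.9988  0.0481 -0.0043] F [0.0979 0.2453 0.8469] w 0.08552291784954144
shift [ 0.0038  0.0005 -0.0009]
az -0.24270494321808656
```

>>> {"fn": "arm_command", "kwargs": {"rows": [{"fingers": 1, "x": 0.002, "y": 0, "z": 0, "ax": 0, "ay": 0, "az": 0}, {"fingers": -1, "x": 0, "y": 0, "z": 0, "ax": 0, "ay": 0, "az": 0}, {"fingers": -1, "x": 0, "y": 0, "z": 0, "ax": 0, "ay": 0, "az": 0}, {"fingers": -1, "x": 0, "y": 0, "z": 0, "ax": 0, "ay": 0, "az": 0}, {"fingers": -1, "x": 0, "y": 0, "z": 0, "ax": 0, "ay": 0, "az": 0}, {"fingers": -1, "x": 0, "y": 0, "z": 0, "ax": 0, "ay": 0, "az": 0}, {"fingers": -1, "x": 0, "y": 0, "z": 0, "ax": 0, "ay": 0, "az": 0}, {"fingers": -1, "x": 0, "y": 0, "z": 0, "ax": 0, "ay": 0, "az": 0}], "grip_force": 50}}

```text
clock: 7.57
tcp_pos: [0.5513, 0.0673, 0.2068]
orientation: [2.165, 2.276, 0.0]
contact_force: [-1.1, -0.9, 5.0]
grip_width: 0.0168
gripper_force: 48.6
```

```bash
cat >> h.py <<'E'
C=np.array([.5373,.1158])
def crank(deg,n,z0=None,C=C,Rk=.05):
    "report angle, tangential/radial force; rows (tool frame) for n steps of deg clockwise"
    o=r.get_obs();R=Ro.from_rotvec(o['orientation']).as_matrix();p=o['tcp_pos'];v=p[:2]-C
    th=np.arctan2(v[1],v[0]);F=o['contact_force'];t=np.array([np.sin(th),-np.cos(th)]);rd=v/np.linalg.norm(v)
    print('t',o['clock'],'ang',np.degrees(th),'rad',np.linalg.norm(v),'z',p[2],'resist',-F[:2]@t,'Frad',F[:2]@rd,'Fz',F[2],'w',o['grip_width'])
    q=p.copy()
    for k in range(n):
        a=th-np.radians(deg*(k+1));g=np.array([*(C+Rk*np.array([np.cos(a),np.sin(a)])),p[2]-.02*deg*(k+1)/360])
        s=R.T@(g-q);print('{"fingers":-1,"x":%.4f,"y":%.4f,"z":%.4f,"ax":0,"ay":0,"az":0}'%tuple(s));q=g
E
python3 - <<'E'
from h import *
crank(20,10)
E
```

```text
t 7.5667 ang -73.83982897437014 rad 0.050474709061583356 z 0.20678850515977082 resist -1.3457746683956604 Frad 0.5297772912903739 Fz 5.003710783885677 w 0.01680707269313501
{"fingers":-1,"x":-0.0005,"y":-0.0174,"z":0.0011,"ax":0,"ay":0,"az":0}
{"fingers":-1,"x":0.0050,"y":-0.0166,"z":0.0011,"ax":0,"ay":0,"az":0}
{"fingers":-1,"x":0.0104,"y":-0.0139,"z":0.0011,"ax":0,"ay":0,"az":0}
{"fingers":-1,"x":0.0145,"y":-0.0095,"z":0.0011,"ax":0,"ay":0,"az":0}
{"fingers":-1,"x":0.0169,"y":-0.0040,"z":0.0011,"ax":0,"ay":0,"az":0}
{"fingers":-1,"x":0.0172,"y":0.0020,"z":0.0011,"ax":0,"ay":0,"az":0}
{"fingers":-1,"x":0.0155,"y":0.0078,"z":0.0011,"ax":0,"ay":0,"az":0}
{"fingers":-1,"x":0.0119,"y":0.0126,"z":0.0011,"ax":0,"ay":0,"az":0}
{"fingers":-1,"x":0.0069,"y":0.0159,"z":0.0011,"ax":0,"ay":0,"az":0}
{"fingers":-1,"x":0.0010,"y":0.0173,"z":0.0011,"ax":0,"ay":0,"az":0}
```

>>> {"fn": "arm_command", "kwargs": {"rows": [{"fingers": -1, "x": -0.0005, "y": -0.0174, "z": 0.0011, "ax": 0, "ay": 0, "az": 0}, {"fingers": -1, "x": 0.005, "y": -0.0166, "z": 0.0011, "ax": 0, "ay": 0, "az": 0}, {"fingers": -1, "x": 0.0104, "y": -0.0139, "z": 0.0011, "ax": 0, "ay": 0, "az": 0}, {"fingers": -1, "x": 0.0145, "y": -0.0095, "z": 0.0011, "ax": 0, "ay": 0, "az": 0}, {"fingers": -1, "x": 0.0169, "y": -0.004, "z": 0.0011, "ax": 0, "ay": 0, "az": 0}, {"fingers": -1, "x": 0.0172, "y": 0.002, "z": 0.0011, "ax": 0, "ay": 0, "az": 0}]}}

```text
clock: 8.07
tcp_pos: [0.4878, 0.1258, 0.2001]
orientation: [2.166, 2.272, -0.005]
contact_force: [1.2, -5.6, 5.5]
grip_width: 0.0168
gripper_force: 50.4
```

```bash
python3 - <<'E'
from h import *
crank(0,0)
E
```

```text
t 8.0667 ang 168.54335359236157 rad 0.05048349871482541 z 0.2001156284220158 resist 5.239282573181272 Frad -2.312378076302523 Fz 5.459076225924515 w 0.01682188995267686
```

>>> {"fn": "arm_command", "kwargs": {"rows": [{"fingers": -1, "x": 0, "y": 0, "z": 0, "ax": 0, "ay": 0, "az": 0}, {"fingers": -1, "x": 0, "y": 0, "z": 0, "ax": 0, "ay": 0, "az": 0}, {"fingers": -1, "x": 0, "y": 0, "z": 0, "ax": 0, "ay": 0, "az": 0}]}}

```text
clock: 8.32
tcp_pos: [0.4889, 0.1293, 0.2]
orientation: [-2.163, -2.276, -0.004]
contact_force: [0.6, 6.2, 0.1]
grip_width: 0.0167
gripper_force: 50.5
```

```bash
python3 - <<'E'
from h import *
crank(15,6)
E
```

```text
t 8.3167 ang 164.39727892741988 rad 0.05021606736289048 z 0.1999820031074279 resist -6.10350916677727 Frad 1.0488220979657643 Fz 0.12880024599127954 w 0.01672729108154367
{"fingers":-1,"x":0.0117,"y":0.0059,"z":0.0009,"ax":0,"ay":0,"az":0}
{"fingers":-1,"x":0.0098,"y":0.0086,"z":0.0009,"ax":0,"ay":0,"az":0}
{"fingers":-1,"x":0.0073,"y":0.0108,"z":0.0009,"ax":0,"ay":0,"az":0}
{"fingers":-1,"x":0.0042,"y":0.0123,"z":0.0009,"ax":0,"ay":0,"az":0}
{"fingers":-1,"x":0.0009,"y":0.0130,"z":0.0008,"ax":0,"ay":0,"az":0}
{"fingers":-1,"x":-0.0025,"y":0.0128,"z":0.0008,"ax":0,"ay":0,"az":0}
```

>>> {"fn": "arm_command", "kwargs": {"rows": [{"fingers": -1, "x": 0.0117, "y": 0.0059, "z": 0.0009, "ax": 0, "ay": 0, "az": 0}, {"fingers": -1, "x": 0.0098, "y": 0.0086, "z": 0.0009, "ax": 0, "ay": 0, "az": 0}, {"fingers": -1, "x": 0.0073, "y": 0.0108, "z": 0.0009, "ax": 0, "ay": 0, "az": 0}]}}

```text
clock: 8.57
tcp_pos: [0.511, 0.1579, 0.1975]
orientation: [-2.164, -2.275, 0.005]
contact_force: [-6.5, 0.7, 11.0]
grip_width: 0.0165
gripper_force: 51.6
```

```bash
python3 - <<'E'
from h import *
crank(15,4)
E
```

```text
t 8.5667 ang 121.96726462271342 rad 0.04966580552805061 z 0.19749474343517373 resist 5.1268337193803735 Frad 3.9745580776276577 Fz 10.977559956593572 w 0.016536363677926023
{"fingers":-1,"x":0.0051,"y":0.0120,"z":0.0008,"ax":0,"ay":0,"az":0}
{"fingers":-1,"x":0.0015,"y":0.0130,"z":0.0008,"ax":0,"ay":0,"az":0}
{"fingers":-1,"x":-0.0019,"y":0.0129,"z":0.0008,"ax":0,"ay":0,"az":0}
{"fingers":-1,"x":-0.0052,"y":0.0120,"z":0.0008,"ax":0,"ay":0,"az":0}
```

>>> {"fn": "arm_command", "kwargs": {"rows": [{"fingers": -1, "x": 0.0047, "y": 0.012, "z": 0.0007, "ax": 0, "ay": 0, "az": 0}, {"fingers": -1, "x": 0.0015, "y": 0.013, "z": 0.0007, "ax": 0, "ay": 0, "az": 0}, {"fingers": -1, "x": -0.0019, "y": 0.0129, "z": 0.0007, "ax": 0, "ay": 0, "az": 0}]}}

```text
clock: 8.82
tcp_pos: [0.5492, 0.1639, 0.195]
orientation: [-2.164, -2.276, 0.005]
contact_force: [-6.1, -2.5, 6.9]
grip_width: 0.0166
gripper_force: 51.3
```

```bash
python3 - <<'E'
from h import *
crank(15,3)
E
```

```text
t 8.8167 ang 76.08630328656882 rad 0.049544550009906485 z 0.19498677095936615 resist 5.300596352283401 Frad -3.8966545140046756 Fz 6.896808972041489 w 0.01657967229551667
{"fingers":-1,"x":-0.0049,"y":0.0120,"z":0.0008,"ax":0,"ay":0,"az":0}
{"fingers":-1,"x":-0.0083,"y":0.0101,"z":0.0008,"ax":0,"ay":0,"az":0}
{"fingers":-1,"x":-0.0106,"y":0.0076,"z":0.0008,"ax":0,"ay":0,"az":0}
```

>>> {"fn": "arm_command", "kwargs": {"rows": [{"fingers": -1, "x": -0.0049, "y": 0.012, "z": 0.0008, "ax": 0, "ay": 0, "az": 0}, {"fingers": -1, "x": -0.0083, "y": 0.0101, "z": 0.0008, "ax": 0, "ay": 0, "az": 0}, {"fingers": -1, "x": -0.0106, "y": 0.0076, "z": 0.0008, "ax": 0, "ay": 0, "az": 0}]}}

```text
clock: 9.07
tcp_pos: [0.5798, 0.1416, 0.1925]
orientation: [-2.163, -2.274, 0.005]
contact_force: [-9.4, -0.3, 8.8]
grip_width: 0.0168
gripper_force: 51.4
```

```bash
python3 - <<'E'
from h import *
crank(15,3)
E
```

```text
t 9.0667 ang 31.221163231446067 rad 0.04973581519627074 z 0.19253896759513156 resist 4.654663676853919 Frad -8.224473487593155 Fz 8.796230732921687 w 0.016781982173343663
{"fingers":-1,"x":-0.0121,"y":0.0049,"z":0.0008,"ax":0,"ay":0,"az":0}
{"fingers":-1,"x":-0.0130,"y":0.0013,"z":0.0008,"ax":0,"ay":0,"az":0}
{"fingers":-1,"x":-0.0129,"y":-0.0021,"z":0.0008,"ax":0,"ay":0,"az":0}
```

>>> {"fn": "arm_command", "kwargs": {"rows": [{"fingers": -1, "x": -0.0124, "y": 0.003, "z": 0.0007, "ax": 0, "ay": 0, "az": 0}, {"fingers": -1, "x": -0.013, "y": 0.001, "z": 0.0007, "ax": 0, "ay": 0, "az": 0}, {"fingers": -1, "x": -0.0129, "y": -0.0023, "z": 0.0008, "ax": 0, "ay": 0, "az": 0}]}}

```text
clock: 9.32
tcp_pos: [0.5857, 0.1047, 0.1904]
orientation: [-2.164, -2.276, -0.006]
contact_force: [2.8, 6.3, -1.6]
grip_width: 0.0167
gripper_force: 50.1
```

```bash
python3 - <<'E'
from h import *
crank(12,3)
E
```

```text
t 9.3167 ang -12.963742088245722 rad 0.04970184010429166 z 0.1903651097255242 resist 6.744201358387264 Frad 1.3449404900469457 Fz -1.6254039768145296 w 0.016705938728822225
{"fingers":-1,"x":-0.0098,"y":-0.0036,"z":0.0006,"ax":0,"ay":0,"az":0}
{"fingers":-1,"x":-0.0087,"y":-0.0058,"z":0.0006,"ax":0,"ay":0,"az":0}
{"fingers":-1,"x":-0.0073,"y":-0.0075,"z":0.0006,"ax":0,"ay":0,"az":0}
```

>>> {"fn": "arm_command", "kwargs": {"rows": [{"fingers": -1, "x": -0.0098, "y": -0.0036, "z": 0.0006, "ax": 0, "ay": 0, "az": 0}, {"fingers": -1, "x": -0.0087, "y": -0.0058, "z": 0.0006, "ax": 0, "ay": 0, "az": 0}]}}

```text
clock: 9.48
tcp_pos: [0.5769, 0.085, 0.189]
orientation: [-2.165, -2.275, -0.005]
contact_force: [2.8, 6.3, -3.5]
grip_width: 0.0168
gripper_force: 50.1
```

```bash
python3 - <<'E'
from h import *
crank(10,3)
E
```

```text
t 9.4833 ang -37.84859762118297 rad 0.050142442590073305 z 0.18900159256085522 resist 6.693187912733664 Frad -1.6591528030849727 Fz -3.4944999640443135 w 0.016786167043720126
{"fingers":-1,"x":-0.0060,"y":-0.0063,"z":0.0005,"ax":0,"ay":0,"az":0}
{"fingers":-1,"x":-0.0049,"y":-0.0072,"z":0.0005,"ax":0,"ay":0,"az":0}
{"fingers":-1,"x":-0.0036,"y":-0.0079,"z":0.0005,"ax":0,"ay":0,"az":0}
```

>>> {"fn": "arm_command", "kwargs": {"rows": [{"fingers": -1, "x": -0.0068, "y": -0.0063, "z": 0.0005, "ax": 0, "ay": 0, "az": 0}, {"fingers": -1, "x": -0.0056, "y": -0.0075, "z": 0.0006, "ax": 0, "ay": 0, "az": 0}]}}

```text
clock: 9.65
tcp_pos: [0.5636, 0.0726, 0.1879]
orientation: [-2.165, -2.275, -0.006]
contact_force: [4.1, 7.9, -4.2]
grip_width: 0.0165
gripper_force: 50.0
```

```bash
python3 - <<'E'
from h import *
crank(10,3)
E
```

```text
t 9.65 ang -58.69347337133516 rad 0.05058161595831152 z 0.18787923999966788 resist 7.574635425605147 Frad -4.6185554435411795 Fz -4.200847840493317 w 0.016509808490598583
{"fingers":-1,"x":-0.0030,"y":-0.0083,"z":0.0005,"ax":0,"ay":0,"az":0}
{"fingers":-1,"x":-0.0020,"y":-0.0085,"z":0.0005,"ax":0,"ay":0,"az":0}
{"fingers":-1,"x":-0.0005,"y":-0.0087,"z":0.0005,"ax":0,"ay":0,"az":0}
```

>>> {"fn": "arm_command", "kwargs": {"rows": [{"fingers": -1, "x": -0.001, "y": -0.0085, "z": 0.0005, "ax": 0, "ay": 0, "az": 0}, {"fingers": -1, "x": -0.0015, "y": -0.0085, "z": 0.0005, "ax": 0, "ay": 0, "az": 0}]}}

```text
clock: 9.82
tcp_pos: [0.5483, 0.0667, 0.187]
orientation: [2.165, 2.272, 0.006]
contact_force: [9.9, 0.5, -7.9]
grip_width: 0.0162
gripper_force: 49.7
```

```bash
python3 - <<'E'
from h import *
crank(10,3)
E
```

```text
t 9.8167 ang -77.35389631535797 rad 0.05036481294604792 z 0.1869979372994954 resist 9.726287106964744 Frad 1.6604020547512306 Fz -7.877732046392357 w 0.01621728450179562
{"fingers":-1,"x":-0.0004,"y":-0.0087,"z":0.0005,"ax":0,"ay":0,"az":0}
{"fingers":-1,"x":0.0008,"y":-0.0087,"z":0.0005,"ax":0,"ay":0,"az":0}
{"fingers":-1,"x":0.0023,"y":-0.0084,"z":0.0005,"ax":0,"ay":0,"az":0}
```

>>> {"fn": "arm_command", "kwargs": {"rows": [{"fingers": -1, "x": 0, "y": 0, "z": 0, "ax": 0, "ay": 0, "az": 0}, {"fingers": -1, "x": 0, "y": 0, "z": 0, "ax": 0, "ay": 0, "az": 0}, {"fingers": -1, "x": 0, "y": 0, "z": 0, "ax": 0, "ay": 0, "az": 0}, {"fingers": -1, "x": 0, "y": 0, "z": 0, "ax": 0, "ay": 0, "az": 0}, {"fingers": -1, "x": 0, "y": 0, "z": 0, "ax": 0, "ay": 0, "az": 0}, {"fingers": -1, "x": 0, "y": 0, "z": 0, "ax": 0, "ay": 0, "az": 0}]}}

```text
clock: 10.32
tcp_pos: [0.5469, 0.0664, 0.1868]
orientation: [2.166, 2.273, -0.0]
contact_force: [5.0, -2.8, -2.4]
grip_width: 0.0166
gripper_force: 50.1
```

```bash
python3 - <<'E'
from h import *
crank(10,1)
E
```

```text
t 10.3167 ang -78.98449725321848 rad 0.050352384859268705 z 0.18682710719283815 resist 4.393941940112886 Frad 3.7149077607751697 Fz -2.4311226817802565 w 0.016631949014476757
{"fingers":-1,"x":-0.0001,"y":-0.0088,"z":0.0005,"ax":0,"ay":0,"az":0}
```

The moving effort is 9.7 N and the paused push-back 4.4 N, so about 40–50 N of clamping. That is snug, so I'll release.

>>> {"fn": "arm_command", "kwargs": {"rows": [{"fingers": 1, "x": 0, "y": 0, "z": 0, "ax": 0, "ay": 0, "az": 0}, {"fingers": 1, "x": 0, "y": 0, "z": 0, "ax": 0, "ay": 0, "az": 0}, {"fingers": 1, "x": 0, "y": 0, "z": 0, "ax": 0, "ay": 0, "az": 0}, {"fingers": 1, "x": 0, "y": 0, "z": 0, "ax": 0, "ay": 0, "az": 0}, {"fingers": 1, "x": 0, "y": 0, "z": 0, "ax": 0, "ay": 0, "az": 0}, {"fingers": 1, "x": 0, "y": 0, "z": -0.03, "ax": 0, "ay": 0, "az": 0}, {"fingers": 1, "x": 0, "y": 0, "z": -0.04, "ax": 0, "ay": 0, "az": 0}, {"fingers": 1, "x": 0, "y": 0, "z": -0.04, "ax": 0, "ay": 0, "az": 0}, {"fingers": 1, "x": 0, "y": 0, "z": 0, "ax": 0, "ay": 0, "az": 0}, {"fingers": 1, "x": 0, "y": 0, "z": 0, "ax": 0, "ay": 0, "az": 0}]}}

```text
clock: 11.15
tcp_pos: [0.5474, 0.0688, 0.2996]
orientation: [2.163, 2.274, 0.006]
contact_force: [0.4, 0.2, -0.3]
grip_width: 0.0858
gripper_force: 0.0
```

```bash
python3 - <<'E'
from h import *
need((.5469,.0664,.3))
snap('wrist','w5')
E
```

```text
tcp [0.5474 0.0688 0.2996] toolx [-0.0498  0.9988  0.0002] tooly [0.9987 0.0498 0.0054] F [ 0.4258  0.1586 -0.3121] w 0.08582050878667122
shift [-0.0024 -0.0006 -0.0004]
```

View pics/w5.png

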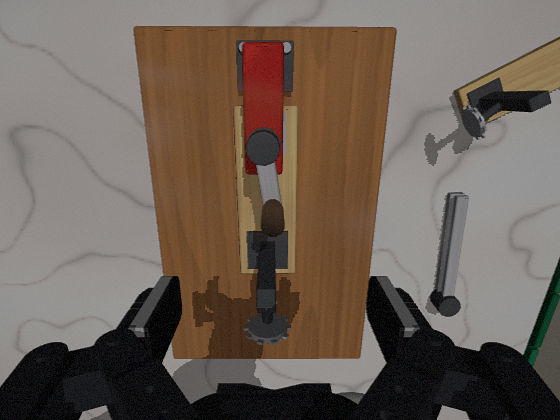

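The gripper is clear. The crank knob is at (272,217), and the foot, with corners around (236,105) to (295,272), is still centred under the hub at (263,147). I'll run one numeric check and then hand in.

```bash
python3 - <<'E'
from h import *
d=load('w5')
F=[pt(d,*q,.055) for q in[(235,105),(298,106),(295,272),(240,272)]]
s=(F[2]+F[3])/2;e=(F[0]+F[1])/2;u=(e-s)/np.linalg.norm(e-s);pl=(s+.175*u+e-.03*u)/2
h=pt(d,263,147);k=pt(d,272,218)
print('plate',pl,'hub',h,'knob',k,'ang',np.degrees(np.arctan2(*(k-h)[[1,0]])))
if np.linalg.norm(pl[:2]-h[:2])<.01: print(r.hand_in())
E
```

```text
plate [0.5388 0.1165 0.055 ] hub [0.5375 0.1154 0.1591] knob [0.5467 0.072  0.2034] ang -78.01238326805634
the job is handed in; nothing more can be done
None
```

The grater's plate measured about 2 mm off the screw axis, and the clamp is snugged to an estimated 40–50 N. The gripper is clear, and the job was handed in at about 11 s; no verdict was returned.

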